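# Fit the cast core sleeve on the winder's drive spindle

### The job

Lift the wider of the two freshly cast grey sleeves out of its open mould and slide it, notched end down, onto the upright spindle of the bench winder. Press and turn it gently until its notches drop over the spindle's cross-pin and it sits fully home on the shoulder, then let go. Leave the slim sleeve in its mould, and do not knock over or shift the cup or the spray bottle.

Things in the scene. Friction and masses are not known exactly. Their poses are not given: they have to be found in the camera images.
- sleeve: The wider cast sleeve: grey plastic tube, outside diameter 44, bore 32, 58 tall, 0.08 to 0.17 kg. Origin: centre of its lower end; z up its axis. Its lower end has four notches, 10 wide and 12 deep, through the wall, at +x, +y, -x and -y of its frame. Starts upright in mould_wide's cavity, its foot on the cavity floor: 20 sunk in, 38 standing out.
- sleeve_top (a point): Centre of the wider sleeve's upper end, 58 above its lower end. The upper 46 of the sleeve are a plain round wall 6 thick, good to grip across its diameter from above.
- mould_wide: Open aluminium mould of the wider sleeve, fixed block 90 x 90 x 28 high; origin: centre of its underside. Round cavity 47 across, 20 deep (floor 8 above the underside), with a fixed upright core pin 26 across inside the sleeve's bore, its top 47 above the underside: lift the sleeve straight up clear of it. This and the slim sleeve's mould may change places.
- slim_sleeve: The other casting, not to be used: grey plain tube, outside diameter 34, bore 22, 58 tall, without notches, upright in its own mould (a like block of 90 x 90 x 28). Origin: centre of its lower end. Too narrow for the spindle. Leave it where it is.
- winder: Bench winder, a fixed grey box 150 (x) by 130 (y), 46 high; origin: centre of its underside, under the spindle's axis. A motor housing 74 high begins 75 from the axis on its +x side. On top a steel shoulder disc, diameter 58, carries an upright spindle. The spindle is braked: it turns only under more than 0.7 N m, so it stands still while a sleeve is turned on its pin under a light push.
- seat (a point): Point on the spindle's axis on the shoulder, 58 above the table, where the sleeve's lower end must sit; z up. A cross-pin, diameter 6, 41 long, goes through the spindle, its centre 7 above the seat: a sleeve whose notches miss it rests on it 10 above the seat. The pin's angle differs each time and is NOT measured by any entry. Notches fit within 6 degrees; any 90-degree turn passes a fit.
- spindle_tip (a point): Centre of the spindle's top end, 62 above the seat. The upright spindle is steel, diameter 30 (1 mm clearance all round in the wider sleeve); its top 10 taper to diameter 20.
- cup: Clear drinks cup with straw, bystander, diameter 88, 110 high (straw to 180). Origin: centre of its underside.
- spray: Trigger spray bottle, bystander, diameter 72, 184 high. Origin: centre of its underside.
There are look-alikes about, which are no part of the job. Leave any purple or turquoise look-alike of the mould_wide alone.

How it is judged (in metres and radians):
On the way, in this order (a step that is already met when the one before it is completed fails the run):
1. the wider sleeve is lifted clear of its mould (z of sleeve in the frame of mould_wide above 0.05 m), for 0.1 s.
2. the wider sleeve is threaded on the spindle, its foot within 30 mm of the seat (horizontal distance between sleeve and seat below 0.004 m and z of sleeve in the frame of seat between -0.003 and 0.03 m), for 0.1 s.
At the end, for the whole second after the job is handed in: The wider sleeve stands on the spindle, its lower end within 3 mm of the shoulder (notches over the cross-pin), within 3 mm of the axis and 0.06 rad of upright, at rest and released; the slim sleeve is within 10 mm of where it was (horizontal distance between sleeve and seat below 0.003 m and z of sleeve in the frame of seat between -0.003 and 0.003 m and angle between the z axis of sleeve and the z axis of seat, either way round below 0.06 rad and linear speed of sleeve below 0.02 m/s and distance of slim_sleeve from where it was at the start of the episode below 0.01 m); the robot touches nothing.
It fails at once if the sleeve is slammed or jammed on the winder (all their contacts together over 120 N) (contact force between sleeve and winder above 120 N).
It fails at once if the slim sleeve is moved by more than 10 mm (distance of slim_sleeve from where it was at the start of the episode above 0.01 m).
It fails at once if the cup is shifted by more than 20 mm or tipped (distance of cup from where it was at the start of the episode above 0.02 m or angle between cup's own z axis and vertical above 0.3 rad).
It fails at once if the spray bottle is shifted by more than 20 mm or tipped (distance of spray from where it was at the start of the episode above 0.02 m or angle between spray's own z axis and vertical above 0.3 rad).
It also fails if it takes over 70 s, if anything falls off the work surface, if the arm or the gripper's body presses on something with over 40 N, if the wrist force passes 120 N, or if a joint passes its speed limit or range.

### The arm

A 6-joint arm with a two-finger parallel gripper is mounted at the origin on the work surface. World frame = base frame: x ahead of the robot, y to its left, z up, the work surface at z = 0. Lengths are in mm, angles in rad, forces in N, time in s.
With the tool pointing down it reaches from about 275 to 875 mm from the base axis. Payload 12.5 kg.
Tool frame: the origin (TCP) lies between the finger pads; the fingertips stand 19 mm ahead of it and the grasp point (between the pads) is the TCP (manip.finger_overhang is the distance from the TCP to the fingertips, in mm); z points along the fingers, y is the line along which they close (so a half turn about z gives the same grasp; the last joint's range is limited). The gripper opens to 85 mm and grips with 20 to 120 N. Pads are 22 mm wide; open, the fingers measure 114 mm over their backs; the gripper's body (76 mm by 85 mm) begins 54 mm behind the grasp point. The pads swing forward as they close: fully open they stand 13 mm farther back than shut.
Start: joints at [-1.434, 0.351, 1.652, -0, 1.139, -0.085], TCP at [121.013, -536.508, 250.29] pointing down, gripper open.
Joint ranges: [-2.75, 2.75], [-0.79, 2.1], [0.01, 2.65], [-1.57, 4.71], [0.07, 3.14], [-2.87, 2.87]. Speed limits (rad/s): [2.22, 2.22, 2.79, 3.14, 3.14, 3.14].

### API

Orientations are given as a rotation vector (axis times angle).
In Python, from plant import manip gives the robot as it stands.
- The arm moves only by the tool carry_out, never from a script. Its argument "rows" is a list of rows, each a list of 4 numbers: the shift along the world's x, y, z in mm, then the turn about the world's z in rad. In form: [[tx, ty, tz, roll], ...]. A call has 1 to 12 rows; each row is the pose to reach, as a shift and turn from the pose commanded when the call began; what a row does not reach only later rows make up. A row lasts 1/8 s, in which the tool goes at most 62.5 mm and 10.7 degrees, less where a joint would pass 70% of its speed; a pose out of reach is approached as far as the arm can. A call with a gripper value outside its range is refused whole. "hand" is the finger opening in mm, from 0 to 85.4, set as the call begins (left out, the last holds). The fingers move at their own pace and stop on an object; "squeeze" is the grip in N (left out, the last holds). Time passes only in rows, so rows that repeat a pose let the fingers close. It gives the time, the measured TCP pose, the force, the opening and the grip force at its end, in the units of the state.
- manip.state(): the state, without advancing time (a new reading comes with each control period).
- manip.camera(name): name is "scene" or "top"; returns (picture, depth): 384x512x3 uint8, red, green, blue; 384x512 float32, mm along the optical axis (not along the pixel's ray), 0 where there is no reading.
- manip.calibration(name): a dict with "vertical_fov" (degrees; the focal length in pixels is half the picture's height over the tangent of half this angle, whatever the lens; pixels are square), "cx", "cy" (the principal point, pixels), "R" (3x3) and "t" (3): a world point X has camera coordinates R X + t. Camera axes: x right, y down, z forward; pixel columns grow to the right and rows downward; lengths in mm; the calibration is good to about 2 mm. A picture is of the moment at which its call begins. calibration takes no time and is no camera call.
- manip.sign_off(): hands the job in; it is judged then, once.
Trained networks look in the newest picture that a camera, given by its name, has taken for a name from the list of things; names that differ only in an ending like _2 or _b are one class to them, and where a whole thing is asked for, a point or a joint stands for the part that bears it (a point fixed in the world has none). Each returns a list of dicts, best first, with "conf" (0 to 1); they miss things now and then, are a little off and sometimes report something else, mostly with a low value. They report only what shows in the picture. A call takes as long as a camera call. They do not tell look-alikes from the thing itself.
- manip.spot_in(camera, label): "point" ([x, y, z] in mm, in the coordinates of the camera as it stood for that picture, good to about 4 mm: the middle of the surface that is visible of it).
The state is a dict: "t": time; "joint_pos": joint angles; "qd": joint speeds; "tau": joint torques, N m; "tool_pos": TCP position; "eef_rot": TCP orientation; "contact_force": force on the tool from outside, world axes, zero at the start; "ft_torque": the same for the moment, N m; "finger_gap": opening from 0.0 (shut) to 1.0 (fully open); "grasp_force": force on a finger pad.
Only numpy, scipy, OpenCV 4.12 (cv2) and the standard library are available. Lean on these libraries where they do the work, as an engineer would, in place of code of your own. Each camera call takes 0.05 s, during which the arm holds its last target. There are 200 camera calls.

## Working session

There is one attempt and no reset: what is moved stays moved. The work goes in short steps, Python scripts to look and compute and a tool call to move; the robot and the scene stay as the last step left them, time stands still between calls to the robot, and variables do not carry over. Pictures are saved under pics/ and viewed, at most 10 in all, crops included, and the job is handed in when it is done.

Besides the shell and the picture viewer there is one more tool, called after "Emit:" by a JSON object that holds its "op" and its "data", one argument or row to a line. carry_out: Moves the arm, as the interface text tells. Its arguments: {"type":"object","properties":{"rows":{"type":"array"},"hand":{"type":"number"},"squeeze":{"type":"number"}},"required":["rows"]}

```bash
mkdir -p pics; cat > h.py <<'E'
import numpy as np, cv2
from plant import manip
def cal(n):
    c=manip.calibration(n); f=192/np.tan(np.radians(c["vertical_fov"])/2)
    return c,f,np.array(c["R"]),np.array(c["t"])
def world(n,p):
    c,f,R,t=cal(n); return R.T@(np.array(p)-t)
def pix(n,X):
    c,f,R,t=cal(n); p=R@np.array(X)+t; return np.round([f*p[0]/p[2]+c["cx"],f*p[1]/p[2]+c["cy"]],1)
def cloud(n,d):
    c,f,R,t=cal(n); v,u=np.indices(d.shape)
    P=np.stack([(u-c["cx"])/f*d,(v-c["cy"])/f*d,d],-1)
    return (P-t)@R
E
python3 - <<'E'
from h import *
ims=[]
for n in("scene","top"):
    im,d=manip.camera(n); np.savez(f"{n}0.npz",im=im,d=d)
    cv2.imwrite(f"pics/{n}0.png",cv2.resize(im[:,:,::-1],(800,600)))
    for l in("sleeve","mould_wide","slim_sleeve","winder","spindle_tip","cup","spray"):
        for r in manip.spot_in(n,l)[:4]:
            w=world(n,r["point"]); print(n,l,round(r["conf"],2),w.round(0),pix(n,w))
print(manip.state())
E
```

```text
scene sleeve 0.7 [649. 192.  55.] [258.7 246. ]
scene mould_wide 0.91 [785. 319.  31.] [255.8 335. ]
scene mould_wide 0.76 [771. -35.  31.] [149.1 229.9]
scene mould_wide 0.63 [663. 208.  29.] [259.5 262.3]
scene mould_wide 0.61 [575.  25.  31.] [231.5 203.1]
scene slim_sleeve 0.79 [438. 203.  56.] [324.3 202.5]
scene winder 0.9 [ 648. -167.   47.] [161.7 178.5]
scene spindle_tip 0.75 [ 642. -167.   45.] [163.8 178. ]
scene cup 0.78 [501. 409. 106.] [396.4 244.7]
scene spray 0.76 [661. 400. 107.] [344.4 291.3]
top sleeve 0.64 [ 619. -195.   48.] [369.7 164.5]
top sleeve 0.47 [636. 184.  60.] [217.3 160.9]
top mould_wide 0.98 [774. 306.  26.] [173.3 115.5]
top mould_wide 0.97 [566.  18.  30.] [284.4 188.9]
top mould_wide 0.96 [631. 189.  30.] [216.9 165.8]
top mould_wide 0.93 [282. 344.  31.] [152.5 308.7]
top slim_sleeve 0.63 [429. 199.  64.] [210.6 244.6]
top winder 0.85 [ 620. -198.   48.] [371.1 164.3]
top spindle_tip 0.74 [ 620. -194.   49.] [369.3 164. ]
top cup 0.61 [474. 399. 114.] [120.  225.8]
top spray 0.89 [638. 382. 108.] [131.6 156.6]
{'t': 0.8, 'joint_pos': array([-1.43358482e+00,  3.50687957e-01,  1.65183529e+00,  5.57497065e-06,
        1.13909293e+00, -8.45716468e-02]), 'qd': array([ 0.00125026, -0.00174833,  0.00153856, -0.00010674,  0.00049728,
       -0.00086545]), 'tau': array([-1.36555271e-03, -5.06003702e+01, -2.91639787e+01, -1.32168329e-04,
        4.92456838e-04,  2.90689659e-07]), 'tool_pos': array([ 121.02067145, -536.49109647,  250.28272534]), 'eef_rot': array([-3.12227335e+00, -3.47656350e-01, -6.97853354e-06]), 'contact_force': array([-0.81227688,  0.24894341,  1.32402703]), 'ft_torque': array([0.01091985, 0.01762367, 0.02300022]), 'grasp_force': 0.0, 'finger_gap': 0.9997441705206513}
```

View pics/scene0.png

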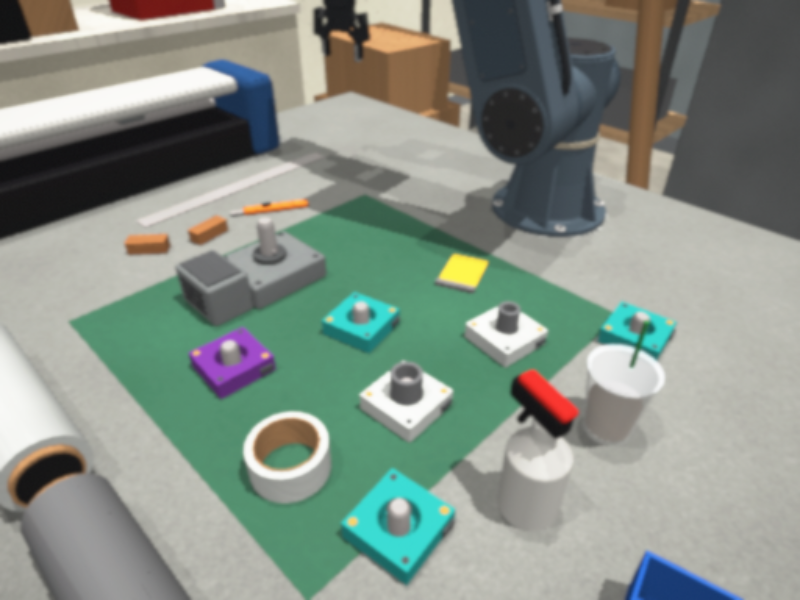

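View pics/top0.png

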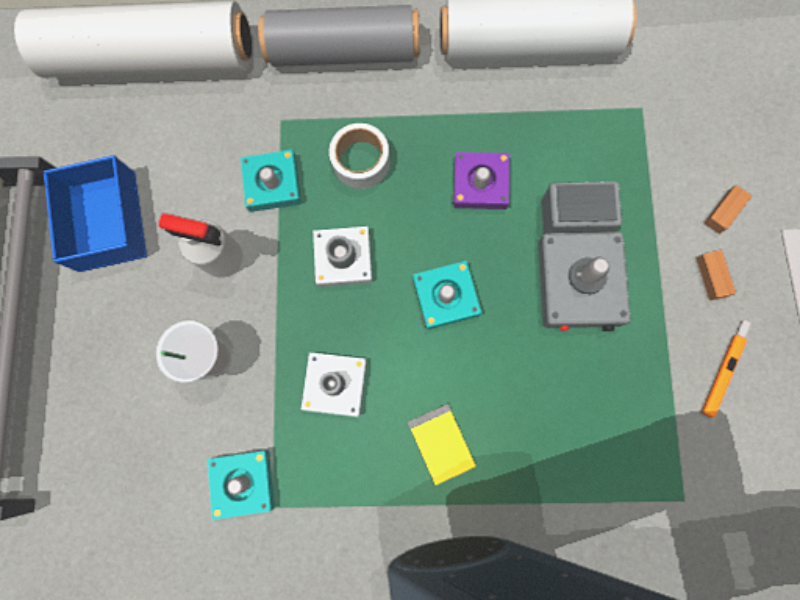

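The scene view shows two grey sleeves in white moulds: the wide one at (407,382) of the 800x600 view and the slim one at (508,318). The top view has them at (340,252) and (333,383). The winder spindle is at about (595,270) in the top view.

What could be taken for the sleeve: the wide one (top 340,252), the slim one (333,383), and bare pins in turquoise or purple moulds at (267,178), (447,293), (236,485) and (483,178). By the description I choose (340,252), and I'll check it in a crop.

```bash
python3 - <<'E'
from h import *
out=[]
for n in("top","scene"):
    z=np.load(n+"0.npz"); im,d=z["im"],z["d"]; W=cloud(n,d); W[d==0]=np.nan
    def sel(cx,cy,r,z0,z1,name):
        m=(np.hypot(W[...,0]-cx,W[...,1]-cy)<r)&(W[...,2]>z0)&(W[...,2]<z1)
        P=W[m]
        if len(P)<3: print(n,name,len(P)); return
        (c,rad)=cv2.minEnclosingCircle(P[:,:2].astype(np.float32))
        print(n,name,len(P),"mean",P.mean(0).round(1),"minmaxmid",((P.min(0)+P.max(0))/2).round(1),"ext",np.ptp(P,axis=0).round(1),"circ",np.round(c,1),round(rad,1))
    sel(640,189,45,58,75,"wide top")
    sel(436,200,45,58,75,"slim top")
    sel(640,189,75,20,34,"wide mould")
    sel(630,-190,50,108,130,"spindle top")
    sel(630,-190,50,75,105,"spindle body")
    sel(630,-190,45,52,64,"shoulder")
    sel(630,-190,110,40,50,"winder box")
    sel(760,-190,110,66,80,"motor top")
    for X,s in(((640,188,50),30),((630,-193,70),40)):
        u,v=pix(n,X).astype(int); k=im[v-s:v+s,u-s:u+s,::-1]; out.append(cv2.resize(k,(390,290),interpolation=cv2.INTER_CUBIC))
cv2.imwrite("pics/crop0.png",np.vstack([np.hstack(out[:2]),np.hstack(out[2:])]))
E
```

```text
top wide top 135 mean [639.7 186.4  65.6] minmaxmid [640.7 185.6  64.7] ext [44.2 41.8 13.3] circ [640.6 186.3] 22.2
top slim top 105 mean [429.7 199.   65.7] minmaxmid [429.5 199.1  64.1] ext [30.8 31.4 12.1] circ [429.6 199.2] 16.8
top wide mould 923 mean [636.9 185.2  28.7] minmaxmid [640.3 186.7  27. ] ext [94.4 93.7 13.7] circ [639.6 186.3] 62.3
top spindle top 86 mean [ 589.8 -200.5  118.6] minmaxmid [ 590.3 -202.4  115.8] ext [19.8 25.5 15.4] circ [ 589.  -202.3] 13.0
top spindle body 115 mean [ 652.5 -189.9   80.2] minmaxmid [ 630.  -189.5   89.3] ext [99.  63.2 28.6] circ [ 630.1 -189.4] 49.6
top shoulder 122 mean [ 620.  -189.6   58.4] minmaxmid [ 625.  -190.2   57.8] ext [79.1 60.2 11.3] circ [ 630.1 -189.7] 44.7
top winder box 2311 mean [ 596.3 -199.8   46.7] minmaxmid [ 625.9 -204.5   45.1] ext [211.5 131.5   9.9] circ [ 629.5 -190. ] 109.5
top motor top 1201 mean [ 697.6 -201.7   76.2] minmaxmid [ 699.8 -205.1   73.1] ext [ 74.6 110.6  13.9] circ [ 699.9 -204.7] 63.8
scene wide top 214 mean [641.9 188.6  64.6] minmaxmid [640.  186.3  63.7] ext [43.3 44.7 11.1] circ [640
[... 207 characters left out ...]
.9] ext [96.  94.  13.8] circ [640.9 187.5] 63.0
scene spindle top 67 mean [ 592.1 -198.4  116. ] minmaxmid [ 591.5 -201.4  115.3] ext [22.2 26.6 14. ] circ [ 589.4 -201.4] 13.4
scene spindle body 141 mean [ 616.3 -193.2   86.5] minmaxmid [ 629.9 -186.    89.4] ext [99.4 55.5 28.7] circ [ 630.1 -190. ] 49.9
scene shoulder 103 mean [ 602.8 -194.7   58. ] minmaxmid [ 601.1 -200.1   57.9] ext [29.  50.  11.2] circ [ 596.6 -200.5] 25.6
scene winder box 1020 mean [ 608.2 -181.8   46.4] minmaxmid [ 629.3 -202.5   45.1] ext [218.1 133.9   9.8] circ [ 630.  -189.8] 110.0
scene motor top 771 mean [ 704.8 -193.8   75.9] minmaxmid [ 700.5 -203.3   73. ] ext [ 74.8 109.7  14. ] circ [ 698.9 -203.1] 63.4
```

View pics/crop0.png

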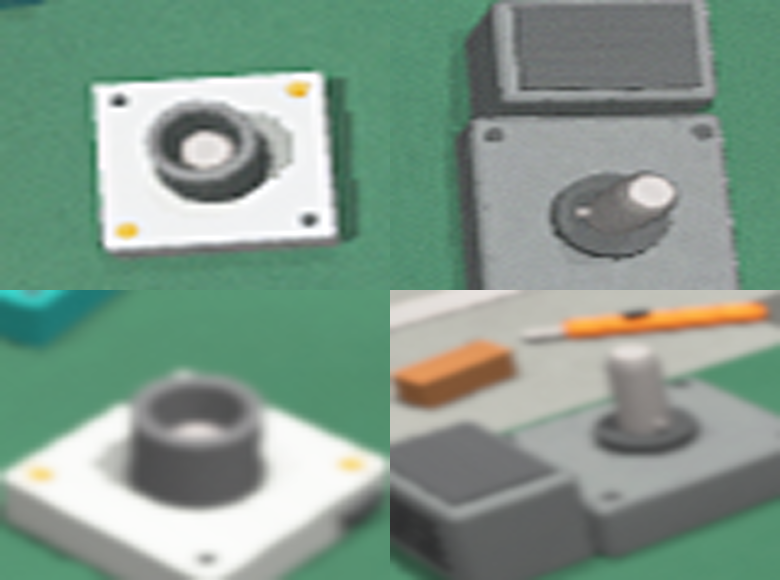

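The crop confirms the wide sleeve: thick ring around a pin in the white mould, OD about 44. On the winder, one bright end of the cross-pin shows at crop (583,212) in the top view and (660,422) in the scene view.

```bash
python3 - <<'E'
from h import *
def ray(n,u,v,z):
    c,f,R,t=cal(n); d=R.T@np.array([(u-c["cx"])/f,(v-c["cy"])/f,1]); o=-R.T@t
    return o+d*(z-o[2])/d[2]
for n,x,y in(("top",193,212),("scene",270,132)):
    u0,v0=pix(n,(630,-193,70)).astype(int)-40
    u,v=u0+x/4.875,v0+y/3.625
    w=ray(n,u,v,66); print(n,w.round(1),np.degrees(np.arctan2(w[1]+202,w[0]-590)).round(0),np.hypot(w[1]+202,w[0]-590).round(1))
# mould / winder yaw from top faces
for n in("top","scene"):
    d=np.load(n+"0.npz")["d"]; W=cloud(n,d); W[d==0]=np.nan
    for nm,cx,cy,r,z0,z1 in(("mould",640,187,70,24,32),("winder",590,-202,110,42,49),("motor",700,-204,90,70,78)):
        m=(np.hypot(W[...,0]-cx,W[...,1]-cy)<r)&(W[...,2]>z0)&(W[...,2]<z1)
        print(n,nm,cv2.minAreaRect(W[m][:,:2].astype(np.float32)))
    # spindle axis from the tip disc and the body
    m=(np.hypot(W[...,0]-590,W[...,1]+202)<22)
    P=W[m]
    for a,b in((117,124),(80,108),(70,116)):
        Q=P[(P[:,2]>a)&(P[:,2]<b)]; print(n,a,b,len(Q),cv2.minEnclosingCircle(Q[:,:2].astype(np.float32)),Q.mean(0).round(1))
        from scipy.optimize import least_squares
        if a==80: print(least_squares(lambda p:np.hypot(Q[:,0]-p[0],Q[:,1]-p[1])-15,[590,-202],loss="soft_l1").x)
E
```

```text
top [ 587.  -189.7   66. ] 104.0 12.7
scene [ 586.5 -189.    66. ] 105.0 13.5
top mould ((640.8853759765625, 186.4791259765625), (91.85169982910156, 90.4189224243164), 3.2270822525024414)
top winder ((598.5736694335938, -204.44644165039062), (130.27157592773438, 171.6003875732422), 88.89945220947266)
top motor ((699.75732421875, -204.93963623046875), (110.14298248291016, 74.61930847167969), 89.88541412353516)
top 117 124 84 ((586.7679443359375, -204.04241943359375), 12.293660163879395) [ 587.  -203.9  120.2]
top 80 108 57 ((585.3949584960938, -202.34246826171875), 14.368566513061523) [ 580.7 -196.    94.5]
[ 588.43206658 -205.15960509]
top 70 116 111 ((587.9813842773438, -203.08763122558594), 15.821191787719727) [ 582.2 -196.8   97.2]
scene mould ((639.5089111328125, 186.75653076171875), (92.67473602294922, 91.00296783447266), 2.9522764682769775)
scene winder ((597.9241333007812, -202.91693115234375), (131.03390502929688, 173.09242248535156), 88.2639389038086)
scene motor ((700.2299194335938, -203.57717895507812), (109.43062591552734, 74.030517578125), 89.63346862792969)
scene 117 124 40 ((587.1712646484375, -204.2766876220703), 13.217905044555664) [ 589.  -201.9  119.7]
scene 80 108 102 ((588.7152099609375, -201.65394592285156), 15.139310836791992) [ 592.6 -194.8   94.1]
[ 586.73948213 -205.10745293]
scene 70 116 174 ((588.2064819335938, -201.4674072265625), 15.624807357788086) [ 592.1 -194.9   93.8]
```

Emit:
{"op": "carry_out", "data": {
  "rows": [
    [25, 36, 0, 0],
    [60, 84, 0, 0],
    [95, 132, 0, 0],
    [130, 181, 0, 0],
    [165, 230, 0, 0],
    [200, 279, 0, 0],
    [235, 327, 0, 0],
    [270, 376, 0, 0],
    [305, 425, 0, 0],
    [340, 473, 0, 0],
    [375, 522, 0, 0],
    [410, 571, 0, 0]
  ],
  "hand": 85,
  "squeeze": 40
}}

```text
t: 2.3
tool_pos: [532.0, 36.4, 250.4]
eef_rot: [3.122, 0.348, 0.001]
contact_force: [-0.0, -1.6, -0.4]
finger_gap: 1.001
grasp_force: 0.0
```

Emit:
{"op": "carry_out", "data": {
  "rows": [
    [35, 49, 0, 0],
    [70, 98, -20, 0],
    [95, 133, -40, 0],
    [109, 152, -60, 0],
    [109, 152, -90, 0],
    [109, 152, -110, 0],
    [109, 152, -120, 0],
    [109, 152, -120, 0]
  ]
}}

```text
t: 3.3
tool_pos: [640.0, 186.2, 130.3]
eef_rot: [3.122, 0.347, -0.001]
contact_force: [0.2, -0.2, 0.5]
finger_gap: 0.995
grasp_force: 0.0
```

Emit:
{"op": "carry_out", "data": {
  "rows": [
    [0, 0, -30, 0],
    [0, 0, -55, 0],
    [0, 0, -70, 0],
    [0, 0, -76, 0],
    [0, 0, -76, 0]
  ]
}}

```text
t: 3.92
tool_pos: [640.3, 186.5, 54.8]
eef_rot: [-3.122, -0.348, -0.001]
contact_force: [0.3, 0.2, 0.3]
finger_gap: 0.99
grasp_force: 0.0
```

Emit:
{"op": "carry_out", "data": {
  "rows": [
    [0, 0, 0, 0],
    [0, 0, 0, 0],
    [0, 0, 0, 0],
    [0, 0, 0, 0],
    [0, 0, 0, 0],
    [0, 0, 0, 0],
    [0, 0, 0, 0],
    [0, 0, 0, 0]
  ],
  "hand": 36,
  "squeeze": 40
}}

```text
t: 4.92
tool_pos: [640.3, 186.6, 55.1]
eef_rot: [-3.122, -0.348, -0.001]
contact_force: [-1.8, -0.8, 5.9]
finger_gap: 0.504
grasp_force: 40.9
```

Emit:
{"op": "carry_out", "data": {
  "rows": [
    [0, 0, 8, 0],
    [0, 0, 25, 0],
    [0, 0, 55, 0],
    [0, 0, 95, 0],
    [0, 0, 130, 0],
    [0, 0, 150, 0],
    [0, 0, 150, 0]
  ]
}}

```text
t: 5.8
tool_pos: [640.5, 186.6, 205.7]
eef_rot: [-3.122, -0.348, -0.004]
contact_force: [-0.8, -0.1, -0.7]
finger_gap: 0.504
grasp_force: 40.9
```

Emit:
{"op": "carry_out", "data": {
  "rows": [
    [-3, -20, 0, 0],
    [-9, -65, 0, 0],
    [-16, -115, 0, 0],
    [-23, -165, 0, 0],
    [-30, -215, 0, 0],
    [-37, -265, 0, 0],
    [-43, -315, 0, 0],
    [-49, -355, 0, 0],
    [-52, -383, 0, 0],
    [-52, -391, 0, 0],
    [-52, -391, 0, 0],
    [-52, -391, 0, 0]
  ]
}}

```text
t: 7.3
tool_pos: [587.9, -203.6, 203.9]
eef_rot: [-3.122, -0.349, 0.001]
contact_force: [-0.2, -0.1, -1.5]
finger_gap: 0.506
grasp_force: 41.0
```

```bash
python3 - <<'E'
from h import *
print(manip.state()["tool_pos"],manip.state()["contact_force"],manip.state()["finger_gap"])
out=[]
for n in("scene","top"):
    im,d=manip.camera(n); np.savez(n+"1.npz",im=im,d=d); u,v=pix(n,(588,-204,140)).astype(int); s=42
    print(n,u,v); k=im[max(v-s,0):v+s,u-s:u+s,::-1]; out.append(cv2.resize(k,(400,400),interpolation=cv2.INTER_CUBIC))
cv2.imwrite("pics/c1.png",np.hstack(out))
E
```

```text
[ 587.92876642 -203.60791925  203.90664438] [-0.16625932 -0.13604495 -1.46360507] 0.5063980188067555
scene 167 134
top 386 167
```

View pics/c1.png

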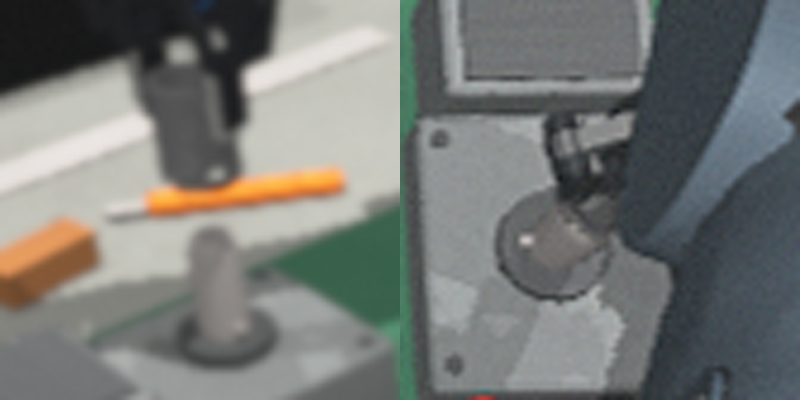

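The crop shows the sleeve over the spindle, with a bright notch at (217,172) and the pin end at (237,325). They lie at nearly the same azimuth (about 25° right of the line of sight). I'll descend slowly.

Emit:
{"op": "carry_out", "data": {
  "rows": [
    [0, 0, -15, 0],
    [0, 0, -27, 0],
    [0, 0, -33, 0],
    [0, 0, -36, 0],
    [0, 0, -39, 0],
    [0, 0, -42, 0],
    [0, 0, -45, 0],
    [0, 0, -45, 0]
  ]
}}

```text
t: 8.4
tool_pos: [587.9, -204.5, 159.1]
eef_rot: [-3.122, -0.348, 0.001]
contact_force: [0.3, 0.2, -2.0]
finger_gap: 0.506
grasp_force: 41.0
```

Emit:
{"op": "carry_out", "data": {
  "rows": [
    [0, 0, -3, 0],
    [0, 0, -6, 0],
    [0, 0, -9, 0],
    [0, 0, -12, 0],
    [0, 0, -12, 0]
  ]
}}

```text
t: 9.02
tool_pos: [587.9, -204.5, 147.0]
eef_rot: [-3.122, -0.348, 0.001]
contact_force: [0.2, 0.5, -0.8]
finger_gap: 0.506
grasp_force: 41.0
```

Foot is at about z 100, threaded on with almost no side force. Continuing towards the pin (foot at 68 if the notches miss).

Emit:
{"op": "carry_out", "data": {
  "rows": [
    [0, 0, -4, 0],
    [0, 0, -8, 0],
    [0, 0, -12, 0],
    [0, 0, -16, 0],
    [0, 0, -20, 0],
    [0, 0, -24, 0],
    [0, 0, -26, 0],
    [0, 0, -26, 0]
  ]
}}

```text
t: 10.02
tool_pos: [587.9, -204.5, 121.1]
eef_rot: [-3.122, -0.348, 0.0]
contact_force: [0.3, 0.5, -0.9]
finger_gap: 0.503
grasp_force: 41.0
```

Emit:
{"op": "carry_out", "data": {
  "rows": [
    [0, 0, -2, 0],
    [0, 0, -4, 0],
    [0, 0, -5, 0],
    [0, 0, -6, 0],
    [0, 0, -7, 0],
    [0, 0, -8, 0],
    [0, 0, -8, 0]
  ]
}}

```text
t: 10.9
tool_pos: [588.0, -204.5, 113.2]
eef_rot: [-3.122, -0.348, 0.0]
contact_force: [-0.3, 0.4, -0.7]
finger_gap: 0.506
grasp_force: 41.0
```

Emit:
{"op": "carry_out", "data": {
  "rows": [
    [0, 0, -1, 0],
    [0, 0, -2, 0],
    [0, 0, -3, 0],
    [0, 0, -3, 0]
  ]
}}

```text
t: 11.4
tool_pos: [588.0, -204.5, 110.2]
eef_rot: [-3.122, -0.348, 0.0]
contact_force: [0.4, -0.3, -0.9]
finger_gap: 0.507
grasp_force: 41.0
```

Emit:
{"op": "carry_out", "data": {
  "rows": [
    [0, 0, -1, 0],
    [0, 0, -2, 0],
    [0, 0, -3, 0],
    [0, 0, -4, 0],
    [0, 0, -4, 0]
  ]
}}

```text
t: 12.02
tool_pos: [588.0, -204.5, 106.2]
eef_rot: [-3.122, -0.348, 0.0]
contact_force: [-0.0, 0.0, -1.0]
finger_gap: 0.506
grasp_force: 41.0
```

Emit:
{"op": "carry_out", "data": {
  "rows": [
    [0, 0, -0.5, 0],
    [0, 0, -1, 0],
    [0, 0, -1.5, 0],
    [0, 0, -2, 0],
    [0, 0, -2, 0]
  ]
}}

```text
t: 12.65
tool_pos: [588.1, -204.5, 105.0]
eef_rot: [3.122, 0.348, 0.0]
contact_force: [-2.5, 1.8, 6.6]
finger_gap: 0.509
grasp_force: 41.9
```

Contact came at TCP 105, where the foot meets the shoulder at 58, so the notches went straight over the pin. I'll open, withdraw and check.

Emit:
{"op": "carry_out", "data": {
  "rows": [
    [0, 0, 0.5, 0],
    [0, 0, 0.5, 0],
    [0, 0, 0.5, 0],
    [0, 0, 0.5, 0],
    [0, 0, 0.5, 0],
    [0, 0, 0.5, 0]
  ],
  "hand": 85
}}

```text
t: 13.4
tool_pos: [588.0, -204.5, 104.8]
eef_rot: [-3.122, -0.348, 0.0]
contact_force: [-0.2, 1.0, -0.0]
finger_gap: 1.003
grasp_force: 0.0
```

Emit:
{"op": "carry_out", "data": {
  "rows": [
    [0, 0, 10, 0],
    [0, 0, 35, 0],
    [0, 0, 75, 0],
    [0, 0, 120, 0],
    [-40, -30, 145, 0],
    [-90, -70, 145, 0],
    [-140, -110, 145, 0],
    [-190, -150, 145, 0],
    [-230, -180, 145, 0],
    [-230, -180, 145, 0],
    [-230, -180, 145, 0]
  ]
}}

```text
t: 14.78
tool_pos: [358.3, -384.4, 250.3]
eef_rot: [3.122, 0.347, 0.001]
contact_force: [0.6, 0.6, 0.4]
finger_gap: 0.998
grasp_force: 0.0
```

```bash
python3 - <<'E'
from h import *
out=[]
for n in("scene","top"):
    im,d=manip.camera(n); W=cloud(n,d); W[d==0]=np.nan
    m=(np.hypot(W[...,0]-588,W[...,1]+204)<24)
    P=W[m]; 
    for a,b in((105,112),(112,119),(119,126)):
        Q=P[(P[:,2]>a)&(P[:,2]<b)]; print(n,a,b,len(Q),Q.mean(0).round(1) if len(Q) else "")
    ring=m&(np.hypot(W[...,0]-588,W[...,1]+204)>16)&(W[...,2]>100); print("ring z",np.median(W[ring][:,2]) if ring.any() else "")
    u,v=pix(n,(588,-204,90)).astype(int); s=36
    out.append(cv2.resize(im[v-s:v+s,u-s:u+s,::-1],(400,400),interpolation=cv2.INTER_CUBIC))
cv2.imwrite("pics/c2.png",np.hstack(out)); print(manip.state()["contact_force"],manip.state()["tool_pos"])
E
```

```text
scene 105 112 40 [ 594.3 -190.7  108.6]
scene 112 119 92 [ 590.3 -198.4  115.8]
scene 119 126 29 [ 588.  -202.6  120.8]
ring z 111.98924305765553
top 105 112 42 [ 586.5 -199.3  109.4]
top 112 119 190 [ 586.9 -202.7  116.1]
top 119 126 77 [ 587.3 -204.9  120.7]
ring z 116.02285064173692
[0.16605397 0.11309528 0.3193322 ] [ 358.81306339 -383.92279976  250.06308686]
```

View pics/c2.png

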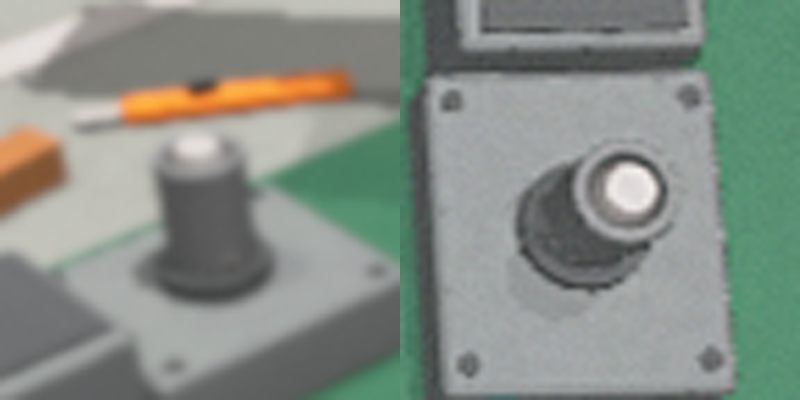

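The sleeve stands on the shoulder with its rim at z≈116 (seat 58 + 58) and the spindle tip showing 4–5 mm above it, so it is fully home.

```bash
python3 -c "
from plant import manip
print(manip.sign_off())"
```

```text
the job is handed in; nothing more can be done
None
```

The wider sleeve is fully home on the winder spindle (rim measured at z≈116 mm, as expected when seated) and released; its notches dropped over the pin without any turning. The slim sleeve, cup and spray bottle were not touched, and the job is handed in, though the sign-off returned no verdict.

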